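Lock the blue wax mould in its clamp

ROBOT

A 7-joint arm with a two-finger parallel gripper is mounted at the origin on the work surface. World frame = base frame: x ahead of the robot, y to its left, z up, the work surface at z = 0. Lengths are in m, angles in rad, forces in N, time in s.
With the tool pointing down it reaches from about 0.4 to 0.85 m from the base axis. Payload 10.4 kg.
Tool frame: the origin (TCP) lies midway between the tips of the shut fingers; the grasp point (between the pads) lies 19 mm behind it (r.grasp_offset is the distance from the TCP to the grasp point, in m); x points along the fingers, y is the direction in which the jaws open and shut, and the axes are right-handed (so a half turn about x gives the same grasp; the last joint's range is limited). The gripper opens to 87 mm and grips with 3 to 60 N. Pads are 19 mm wide; open, the fingers measure 117 mm over their backs; the gripper's body (75 mm by 190 mm) begins 51 mm behind the grasp point.
Start: joints at [-1.187, 0.332, -0.065, 1.46, 0.022, 1.35, -0.088], TCP at [0.247, 0.574, 0.223] pointing down, gripper open.
Joint ranges: [-2.6, 2.6], [-0.5, 2.12], [-1.47, 1.34], [0.16, 2.42], [-1.27, 4.41], [0.06, 2.06], [-2.6, 2.6]. Speed limits (rad/s): [2.22, 2.22, 2.79, 2.79, 3.14, 3.14, 3.14].

INTERFACE

Orientations are given as a unit quaternion [x, y, z, w].
In Python, from bench import r, vision, close_job gives the robot as it stands. The module is installed in compiled form; this text tells all that it offers.
- The arm moves only by the shell command python3 -m pendant 'ROWS' [OPENING] [FORCE]. ROWS is text: rows parted by semicolons, each of 6 numbers parted by spaces: the shift along the tool's x, y, z in units of 0.25 m (1.0 is 0.25 m), then the turn, a rotation vector about the tool's x, y, z in units of 1.5 rad (1.0 is 1.5 rad). A call has 1 to 8 rows; each row is the pose to reach, as a shift and turn from the pose commanded when the call began, along the tool's axes at that moment; what a row does not reach only later rows make up. A row lasts 1/10 s, in which the tool goes at most 50 mm and 8.59 degrees, less where a joint would pass 70% of its speed; a pose out of reach is approached as far as the arm can. A call with a number of a shift or a turn outside -1 to 1 is refused whole. A call with a gripper value outside its range is refused whole. OPENING is the gripper command: -1 is shut, 1 is fully open, values between are in proportion, set as the call begins (- or left out, the last holds). The fingers move at their own pace and stop on an object; FORCE is the grip in N (left out, the last holds). Time passes only in rows, so rows that repeat a pose let the fingers close. It gives the time, the measured TCP pose, the force and the opening at its end, in the units of the state.
- r.read_state(): the state, without advancing time (a new reading comes with each control period).
- vision.camera(name): name is "scene" or "top"; returns (picture, depth): 400x640x3 uint8, blue, green, red; 400x640 float32, m along the optical axis (not along the pixel's ray), 0 where there is no reading.
- vision.get_calibration(name): a dict with "camera_matrix" (3x3 intrinsics, pixels), "k1" (the pictures are not rectified: a ray, as slopes to the right and down, at radius r is drawn at 1 + k1 r^2 times it, then the intrinsics apply), "rvec" (rotation vector, rad) and "tvec" (3), from world to camera coordinates, as OpenCV has them. Camera axes: x right, y down, z forward; pixel columns grow to the right and rows downward; lengths in m; the calibration is good to about 2 mm. A picture is of the moment at which its call begins. get_calibration takes no time and is no camera call.
- close_job(): hands the job in, once; it reports no verdict.
The state is a dict: "time": time; "joint_positions": joint angles; "joint_vel": joint speeds; "joint_torque": joint torques, N m; "ee_pos": TCP position; "eef_rot": TCP orientation; "ft_force": force on the tool from outside, world axes, zero at the start; "torque": the same for the moment, N m; "width": finger opening in m.
Only numpy, scipy, OpenCV 4.12 (cv2) and the standard library are available. Lean on these libraries where they do the work, as an engineer would, in place of code of your own. Each camera call takes 0.05 s, during which the arm holds its last target. There are 200 camera calls.

TASK

The blue mould is next to be filled with wax: lock its clamp by turning the red wing on top clockwise, seen from above, until it drops into its locked detent, with the wing lying along the clamp's bridge. Leave the clamps of the yellow and the green mould unlocked, and let go of the wing.

Things in the scene. Friction and masses are not known exactly. Their poses are not given: they have to be found in the camera images.
- blue_wing (a point): Centre of the red wing on the blue mould's clamp, on its vertical turning axis: an upright blade 64 mm long (point x), 14 mm thick (y), 36 mm high (18 above, 18 below this point; z up), on a 34 mm round collar over an aluminium bridge (124 x 44 mm, top plates 31 mm below this point). Clamp fixed to the bench; mould block 120 x 76 mm. Two like it, yellow and green, stand 0.2 m or more away.
- blue_lock (a joint): Turn of that wing, rad: 0 = open (blade square to the bridge), growing clockwise seen from above to 1.571 = end stop, locked (blade along the bridge, at two green marks). Starts at 0.12 to 0.45. Takes up to 0.1 N m and stays level and where it is left up to about 1.28; past that a 10 N spring drops it 4.4 mm into a groove and draws it on to 1.5 to 1.571, where it stays.
- yellow_lock (a joint): The same for the clamp with the yellow mould; to be left unlocked. It starts between 0.12 and 0.45.
- green_lock (a joint): The same for the clamp with the green mould; to be left unlocked. It starts between 0.12 and 0.45.
Not all that is in view belongs to the job. What is shaped like the part that bears green_lock but orange is not meant. Leave any brown look-alike of the part that bears yellow_lock alone.

How it is judged:
At the end, for the whole second after the job is handed in: The blue mould's wing rests in its locked detent (joint above 1.4 rad, within 10 degrees of the stop, and the wing sunk, its centre below 101 mm; open it is at 103, locked at 99) and is released; the yellow and green wings are still unlocked (below 0.7 rad) (value of joint blue_lock above 1.4 rad and height (world z) of blue_wing below 0.101 m and velocity of joint blue_lock below 0.1 rad/s and value of joint each of yellow_lock, green_lock below 0.7 rad); the robot touches nothing.
It fails at once if the wing of the yellow or the green mould is turned towards locked (past 0.7 rad) (value of joint any of yellow_lock, green_lock above 0.7 rad).
It also fails if it takes over 32 s, if anything falls off the work surface, if the arm or the gripper's body presses on something with over 40 N, if the wrist force passes 120 N, or if a joint passes its speed limit or range.

## Working session

There is one attempt and no reset: what is moved stays moved. The work goes in short steps, Python scripts to look and compute and a shell command to move; the robot and the scene stay as the last step left them, time stands still between calls to the robot, and variables do not carry over. Pictures are saved under pics/ and viewed, about 8 in all and at most 12, crops included, and the job is handed in when it is done.

```bash
mkdir -p pics; python3 - <<'E'
from bench import r, vision
import cv2,numpy as np
s=r.read_state(); print({k:np.round(v,3) for k,v in s.items()})
for n in("scene","top"):
    p,d=vision.camera(n); cv2.imwrite(f"pics/{n}1.png",p); np.savez(f"{n}1.npz",p=p,d=d); c=vision.get_calibration(n); print(n,c)
E
```

```text
{'time': np.float64(0.0), 'joint_positions': array([-1.187,  0.333, -0.065,  1.461,  0.022,  1.35 , -0.088]), 'joint_vel': array([-0.   , -0.001, -0.   ,  0.002,  0.   ,  0.003, -0.001]), 'joint_torque': array([ 1.0000e-03, -6.2326e+01,  2.5000e-02, -3.8989e+01, -6.1000e-02,
        4.0000e-02,  0.0000e+00]), 'ee_pos': array([0.247, 0.574, 0.222]), 'eef_rot': array([ 0.142,  0.693, -0.143,  0.692]), 'ft_force': array([-0.399, -0.12 ,  0.379]), 'torque': array([-0.025,  0.013, -0.04 ]), 'width': np.float64(0.087)}
scene {'camera_matrix': array([[420.27207203,   0.        , 313.80760873],
       [  0.        , 420.27207203, 205.33893267],
       [  0.        ,   0.        ,   1.        ]]), 'k1': -0.06498244064718034, 'rvec': array([ 2.46946002,  0.69595301, -0.22136303]), 'tvec': array([-0.33714185, -0.14109623,  1.13541181])}
top {'camera_matrix': array([[445.36024322,   0.        , 320.94759412],
       [  0.        , 445.36024322, 196.11763178],
       [  0.        ,   0.        ,   1.        ]]), 'k1': -0.11580475945887522, 'rvec': array([ 2.11841276, -2.11591179,  0.19300251]), 'tvec': array([-0.02424278,  0.44137227,  1.00473048])}
```

View pics/top1.png

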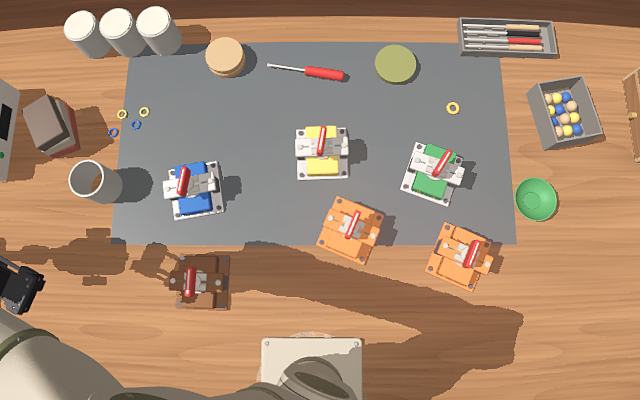

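View pics/scene1.png

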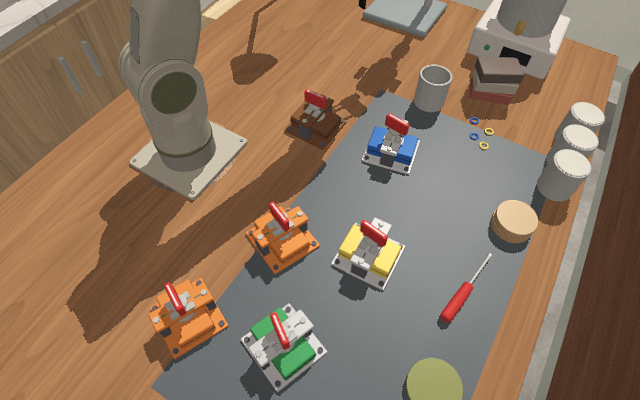

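Top view: blue mould at (193,190) with its wing at (183,181), yellow at (321,150), green at (433,170). The two orange units at (350,230) and (460,256) and the brown one at (200,282) are look-alikes. Only the unit at (193,190) has a blue block, so that is the target; in the scene view it is at (395,145). I'll confirm it in a crop and measure it.

```bash
cat > h.py <<'E'
import cv2,numpy as np
from bench import r,vision
def cal(n):
    c=vision.get_calibration(n); R=cv2.Rodrigues(np.array(c["rvec"]))[0]; return c,R,np.array(c["tvec"]).ravel()
def slopes(n,uv):
    c,R,t=cal(n)
    return cv2.undistortPoints(np.float64(uv).reshape(-1,1,2),np.array(c["camera_matrix"]),np.array([c["k1"],0,0,0])).reshape(-1,2)
def plane(n,uv,z):
    c,R,t=cal(n); s=slopes(n,uv); d=np.c_[s,np.ones(len(s))]@R; o=-R.T@t
    return o+d*((z-o[2])/d[:,2])[:,None]
def deproj(n,uv,dep):
    c,R,t=cal(n); s=slopes(n,uv); P=np.c_[s,np.ones(len(s))]*np.asarray(dep)[:,None]
    return (P-t)@R
def redblob(n,p,d,box):
    x0,y0,x1,y1=box; hsv=cv2.cvtColor(p,cv2.COLOR_BGR2HSV); h,s,v=cv2.split(hsv)
    m=(((h<8)|(h>172))&(s>130)&(v>60)).astype(np.uint8); k=np.zeros_like(m); k[y0:y1,x0:x1]=1; m*=k
    vv,uu=np.nonzero(m); return np.c_[uu,vv],d[vv,uu]
E
python3 - <<'E'
from h import *
for n,box in(("top",(160,155,212,215)),("scene",(370,105,425,150))):
    f=np.load(n+"1.npz"); p,d=f["p"],f["d"]
    uv,dep=redblob(n,p,d,box); ok=dep>0; P=deproj(n,uv[ok],dep[ok])
    zt=P[:,2]; print(n,len(uv),"z pct",np.percentile(zt,[5,50,90,97]).round(4))
    T=P[zt>0.114]; 
    (c,sz,a)=cv2.minAreaRect(T[:,:2].astype(np.float32)*1000); print("toprect mm",c,sz,a,len(T))
    x0,y0,x1,y1=box; cv2.imwrite(f"pics/c_{n}.png",cv2.resize(p[y0-20:y1+20,x0-30:x1+30],None,fx=5,fy=5,interpolation=cv2.INTER_CUBIC))
f=np.load("top1.npz");p,d=f["p"],f["d"]
# aluminium plates (z~0.072) near the blue clamp; blue block; cup height
vv,uu=np.mgrid[140:235,60:250];uv=np.c_[uu.ravel(),vv.ravel()];dep=d[uv[:,1],uv[:,0]];P=deproj("top",uv,dep)
hsv=cv2.cvtColor(p,cv2.COLOR_BGR2HSV)[uv[:,1],uv[:,0]]
m=(hsv[:,1]<60)&(abs(P[:,2]-0.072)<.006)&(uv[:,0]>150); print("bridge",m.sum(),cv2.minAreaRect(P[m,:2].astype(np.float32)*1000))
b=(hsv[:,0]>100)&(hsv[:,0]<125)&(hsv[:,1]>150)&(uv[:,0]>150); print("block",b.sum(),cv2.minAreaRect(P[b,:2].astype(np.float32)*1000),np.median(P[b,2]))
c=(uv[:,0]<125)&(P[:,2]>.03); print("cup",P[c].mean(0),P[c].max(0),P[c].min(0))
E
python3 - <<'E'
import cv2,numpy as np
a=cv2.imread('pics/c_top.png');b=cv2.imread('pics/c_scene.png')
h=max(a.shape[0],b.shape[0]);f=lambda i:cv2.copyMakeBorder(i,0,h-i.shape[0],0,0,0)
o=np.hstack([f(a),f(b)]);s=min(800/o.shape[1],600/o.shape[0]);cv2.imwrite('pics/crop1.png',cv2.resize(o,None,fx=s,fy=s))
E
```

```text
top 211 z pct [0.0941 0.1158 0.121  0.1226]
toprect mm (462.5909423828125, 285.86346435546875) (13.465946197509766, 62.56850814819336) 82.10737609863281 114
scene 263 z pct [0.0902 0.1075 0.1206 0.1224]
toprect mm (463.57379150390625, 285.2645263671875) (14.772344589233398, 62.164920806884766) 85.58040618896484 89
bridge 409 ((462.173828125, 285.3733825683594), (43.598548889160156, 122.35445404052734), 10.193381309509277)
block 506 ((353.18017578125, 172.2728271484375), (449.4602355957031, 125.25434875488281), 46.20048904418945) 0.04120891177685585
cup [0.47832935 0.52049642 0.08898256] [0.58603514 0.64296878 1.06995457] [ 0.24283829 -0.03327636  0.03001941]
```

View pics/crop1.png

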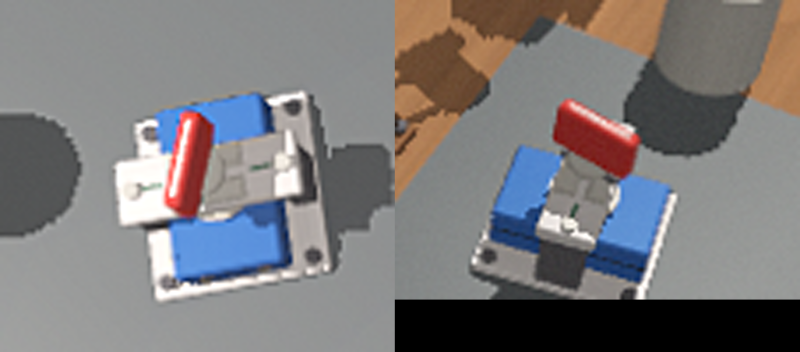

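The crop confirms it: red wing over a blue block, bridge running left–right with two green marks, blade roughly square to the bridge (open). The axis is at about (0.4627, 0.2855), the bridge at about 100°, and the blade at about −6.5°. That puts the joint near 0.29, so it needs about 73° clockwise, which is + about tool x when pointing down. Now the approach.

```bash
cat >> h.py <<'E'
from scipy.spatial.transform import Rotation as Ro
def go(target,ydeg):
    s=r.read_state(); p=np.array(s["ee_pos"]); R=Ro.from_quat(s["eef_rot"]); 
    print("t",s["time"],"pos",p.round(4),"q7",np.round(s["joint_positions"],2),"yaw y",np.degrees(np.arctan2(*R.as_matrix()[1::-1,1])).round(1),"w",s["width"],"F",np.round(s["ft_force"],1))
    for yd in(ydeg,ydeg+180):
        a=np.radians(yd); x=np.array([0,0,-1.]); y=np.array([np.cos(a),np.sin(a),0]); G=Ro.from_matrix(np.c_[x,y,np.cross(x,y)])
        print("shift",(R.inv().apply(np.array(target)-p)/.25).round(3),"turn",((R.inv()*G).as_rotvec()/1.5).round(3))
E
python3 - <<'E'
from h import *
go((.4627,.2855,.20),83.5)
f=np.load("top1.npz");d=f["d"]
vv,uu=np.mgrid[160:205,66:125];uv=np.c_[uu.ravel(),vv.ravel()];P=deproj("top",uv,d[uv[:,1],uv[:,0]]);c=P[:,2]>.03;print("cup",P[c].min(0),P[c].max(0))
E
```

```text
t 0.1 pos [0.2471 0.5737 0.2218] q7 [-1.19  0.33 -0.06  1.46  0.02  1.35 -0.09] yaw y 66.7 w 0.08677732656030662 F [-1.  -0.1  0.4]
shift [ 0.088 -0.718  1.248] turn [-0.195 -0.     0.001]
shift [ 0.088 -0.718  1.248] turn [1.899e+00 1.000e-03 0.000e+00]
cup [ 0.24283829 -0.03327636  0.03001941] [0.51777862 0.56962464 1.06995457]
```

```bash
python3 -m pendant '0 -.07 .12 -.03 0 0; 0 -.16 .28 -.07 0 0; 0 -.25 .44 -.11 0 0; 0 -.34 .6 -.15 0 0; 0 -.43 .76 -.195 0 0; 0 -.52 .92 -.195 0 0; 0 -.57 1 -.195 0 0; 0 -.57 1 -.195 0 0' 1 30; python3 - <<'E'
from h import *
go((.4627,.2855,.15),83.5)
E
```

```text
time: 0.9
ee_pos: [0.4231, 0.3403, 0.2224]
eef_rot: [0.042, 0.706, -0.043, 0.706]
ft_force: [0.2, -0.3, -0.8]
width: 0.0871
t 0.9 pos [0.4231 0.3403 0.2224] q7 [-0.83  0.15  0.07  1.68 -0.01  1.31  0.7 ] yaw y 83.1 w 0.08705137236607918 F [ 0.2 -0.3 -0.8]
shift [ 0.29  -0.198  0.183] turn [-0.005  0.     0.001]
shift [ 0.29  -0.198  0.183] turn [ 2.089e+00  1.000e-03 -1.000e-03]
```

```bash
python3 -m pendant '.02 -.1 .1 0 0 0; .08 -.2 .183 0 0 0; .2 -.2 .183 0 0 0; .29 -.2 .183 0 0 0; .29 -.2 .183 0 0 0; .29 -.2 .183 0 0 0' 0.2; python3 - <<'E'
from h import *
go((.4627,.2855,.092),83.5)
p,d=vision.camera("scene");cv2.imwrite("pics/s2.png",cv2.resize(p[60:220,300:500],None,fx=3.5,fy=3.5))
E
```

```text
time: 1.5
ee_pos: [0.4598, 0.2901, 0.1504]
eef_rot: [0.04, 0.706, -0.04, 0.706]
ft_force: [0.5, 0.6, 1.2]
width: 0.0536
t 1.5 pos [0.4598 0.2901 0.1504] q7 [-0.75  0.2   0.11  1.78 -0.03  1.16  0.83] yaw y 83.5 w 0.05355807436775553 F [0.5 0.6 1.2]
shift [ 0.234 -0.017  0.014] turn [ 0. -0.  0.]
shift [ 0.234 -0.017  0.014] turn [-2.094e+00 -0.000e+00 -1.000e-03]
```

View pics/s2.png

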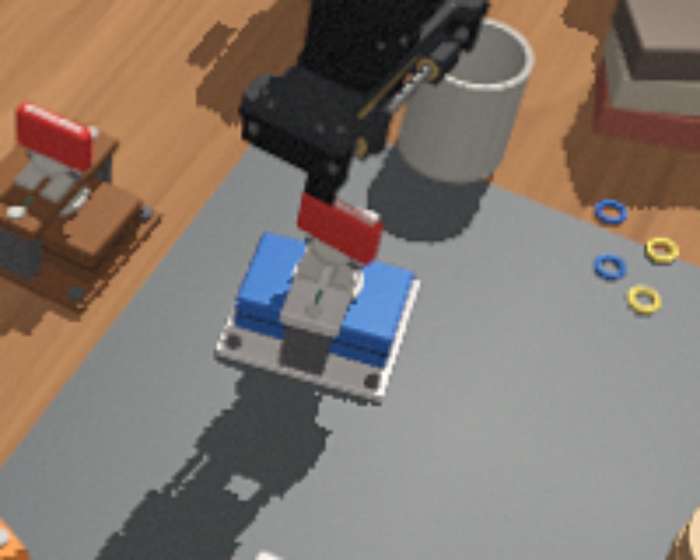

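The picture shows the gripper above the blue wing (wing at crop (340,230)) and clear of the cup. Going down and gripping.

```bash
python3 -m pendant '.06 -.017 .014 0 0 0; .12 -.017 .014 0 0 0; .18 -.017 .014 0 0 0; .234 -.017 .014 0 0 0; .234 -.017 .014 0 0 0; .234 -.017 .014 0 0 0' 0.2 && python3 -m pendant '0 0 0 0 0 0; 0 0 0 0 0 0; 0 0 0 0 0 0; 0 0 0 0 0 0; 0 0 0 0 0 0; 0 0 0 0 0 0' -1 20; python3 - <<'E'
from h import *
go((.4627,.2855,.092),83.5)
E
```

```text
time: 2.15
ee_pos: [0.4635, 0.2851, 0.0923]
eef_rot: [0.041, 0.706, -0.04, 0.706]
ft_force: [0.1, 0.3, -0.0]
width: 0.052
time: 2.75
ee_pos: [0.4633, 0.2878, 0.0919]
eef_rot: [0.042, 0.705, -0.038, 0.707]
ft_force: [3.5, 6.5, -8.0]
width: 0.0145
t 2.75 pos [0.4633 0.2878 0.0919] q7 [-0.74  0.27  0.11  1.84 -0.04  1.04  0.85] yaw y 83.5 w 0.014495361545850518 F [ 3.5  6.5 -8. ]
shift [-0.    -0.01  -0.001] turn [ 0.001  0.001 -0.003]
shift [-0.    -0.01  -0.001] turn [-2.094e+00  5.000e-03  1.000e-03]
```

```bash
python3 -m pendant '0 .01 0 .05 0 0; 0 .01 0 .12 0 0; 0 .01 0 .2 0 0; 0 .01 0 .28 0 0; 0 .01 0 .36 0 0; 0 .01 0 .36 0 0'; python3 - <<'E'
from h import *
go((.4627,.288,.092),10.2)
E
```

```text
time: 3.35
ee_pos: [0.4637, 0.2886, 0.0918]
eef_rot: [0.229, 0.669, -0.228, 0.669]
ft_force: [0.9, 5.1, -1.8]
width: 0.0138
t 3.35 pos [0.4637 0.2886 0.0918] q7 [-0.8   0.27  0.18  1.84 -0.06  1.04  0.32] yaw y 52.3 w 0.013801336392402698 F [ 0.9  5.1 -1.8]
shift [-0.001 -0.004 -0.001] turn [ 0.49  -0.001 -0.001]
shift [-0.001 -0.004 -0.001] turn [-1.604e+00  2.000e-03 -1.000e-03]
```

```bash
python3 -m pendant '0 0 0 .08 0 0; 0 0 0 .16 0 0; 0 0 0 .24 0 0; 0 0 0 .32 0 0; .006 0 0 .39 0 0; .016 0 0 .44 0 0; .018 0 0 .45 0 0; .018 0 0 .45 0 0'; python3 - <<'E'
from h import *
go((.4627,.288,.088),10.2)
p,d=vision.camera("scene");cv2.imwrite("pics/s3.png",cv2.resize(p[60:220,300:500],None,fx=3.5,fy=3.5))
E
```

```text
time: 4.15
ee_pos: [0.4645, 0.2892, 0.0879]
eef_rot: [0.438, 0.557, -0.435, 0.557]
ft_force: [3.0, 6.5, -0.9]
width: 0.0139
t 4.15 pos [0.4645 0.2892 0.0879] q7 [-0.88  0.28  0.27  1.84 -0.09  1.03 -0.33] yaw y 13.9 w 0.013870418941917456 F [ 3.   6.5 -0.9]
shift [-0.    -0.008  0.003] turn [ 0.043 -0.002 -0.002]
shift [-0.    -0.008  0.003] turn [-2.052  0.004 -0.003]
```

View pics/s3.png

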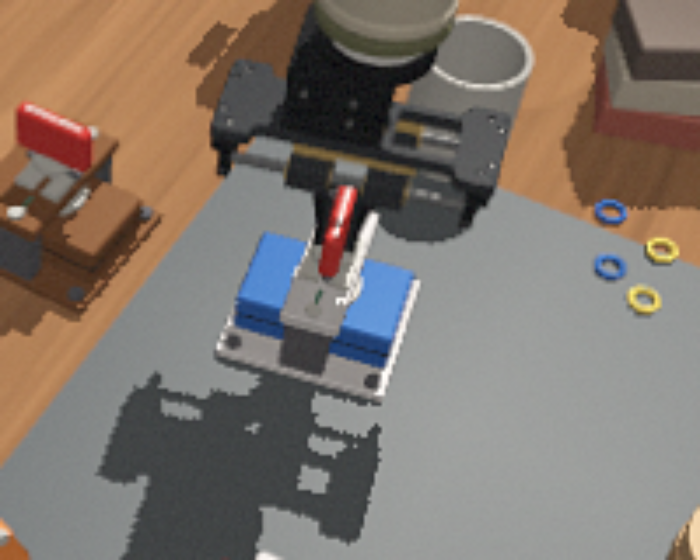

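The wing (crop (338,230)) now lies nearly along the bridge. I'll turn it a little further, open partway, and lift straight up.

```bash
python3 -m pendant '0 0 0 .02 0 0; 0 0 0 .03 0 0; 0 0 0 .03 0 0' && python3 -m pendant '0 0 0 0 0 0; 0 0 0 0 0 0; 0 0 0 0 0 0; 0 0 0 0 0 0' 0 && python3 -m pendant '-.05 0 0 0 0 0; -.15 0 0 0 0 0; -.3 0 0 0 0 0; -.45 0 0 0 0 0; -.6 0 0 0 0 0; -.6 0 0 0 0 0' && python3 -m pendant '0 0 -.2 0 0 0; 0 0 -.4 0 0 0; 0 0 -.6 0 0 0; 0 0 -.6 0 0 0; 0 0 -.6 0 0 0; 0 0 -.6 0 0 0'; python3 - <<'E'
from h import *
go((.4627,.288,.088),10.2)
boxes={"top":(160,155,212,215),"scene":(370,90,425,150)}
cr=[]
for n,box in boxes.items():
    p,d=vision.camera(n); uv,dep=redblob(n,p,d,box); ok=dep>0; P=deproj(n,uv[ok],dep[ok])
    if not len(P): print(n,"none");
    else:
        print(n,"z",np.percentile(P[:,2],[50,90,97]).round(4)); T=P[P[:,2]>.109]; print(len(T),cv2.minAreaRect(T[:,:2].astype(np.float32)*1000))
        print("line deg",np.degrees(np.arctan2(*cv2.fitLine(T[:,:2].astype(np.float32),cv2.DIST_L2,0,.01,.01)[1::-1,0])))
    cr.append(cv2.resize(p,(400,250)) if n=="top" else cv2.resize(p[80:205,300:500],(400,250)))
cv2.imwrite("pics/s4.png",np.hstack(cr))
E
```

```text
time: 4.5
ee_pos: [0.4646, 0.2892, 0.0879]
eef_rot: [0.45, 0.547, -0.447, 0.547]
ft_force: [3.6, 6.1, -0.5]
width: 0.0136
time: 4.9
ee_pos: [0.4634, 0.2869, 0.0869]
eef_rot: [0.448, 0.547, -0.449, 0.547]
ft_force: [0.4, 1.0, 0.1]
width: 0.0376
time: 5.5
ee_pos: [0.4656, 0.2883, 0.2434]
eef_rot: [0.452, 0.546, -0.445, 0.547]
ft_force: [0.5, 0.5, 0.4]
width: 0.0432
time: 6.1
ee_pos: [0.435, 0.4331, 0.2373]
eef_rot: [0.449, 0.546, -0.449, 0.547]
ft_force: [-0.6, -1.0, -0.3]
width: 0.0434
t 6.1 pos [0.435  0.4331 0.2373] q7 [-1.03  0.3   0.22  1.48 -0.07  1.37 -0.61] yaw y 11.2 w 0.043363511575827206 F [-0.6 -1.  -0.3]
shift [ 0.597 -0.004  0.59 ] turn [ 0.011  0.    -0.   ]
shift [ 0.597 -0.004  0.59 ] turn [-2.083e+00  0.000e+00  1.000e-03]
top z [0.1137 0.118  0.119 ]
125 ((462.8255920410156, 284.98370361328125), (14.38680648803711, 61.720794677734375), 11.393044471740723)
line deg -79.10474
scene z [0.1146 0.1184 0.1192]
75 ((463.7222595214844, 285.6701965332031), (13.2278413772583, 61.78066635131836), 11.12880802154541)
line deg -79.838264
```

View pics/s4.png

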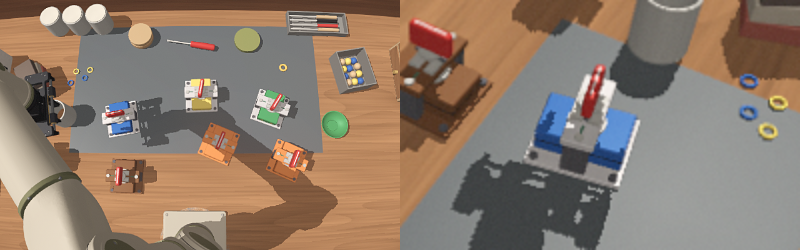

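The wing lies at −79 to −80° against −79.8° for the bridge. Its top has dropped from about 122.5 to 119 mm, so it is in the detent. The yellow and green wings look unchanged and the gripper is clear.

```bash
python3 -m pendant '0 0 0 0 0 0; 0 0 0 0 0 0; 0 0 0 0 0 0' && python3 -c "
from bench import close_job; print(close_job())"
```

```text
time: 6.5
ee_pos: [0.4344, 0.434, 0.2372]
eef_rot: [0.449, 0.547, -0.449, 0.546]
ft_force: [0.2, 0.9, 0.7]
width: 0.0438
the job is handed in; nothing more can be done
None
```

The blue mould's clamp is locked and the job is handed in at 6.5 s. I gripped the red wing, turned it about 72° clockwise, let go and moved the arm clear.

- **Angle:** both cameras put the blade within about 1° of the bridge direction (−79.1° and −79.8°, against −79.8° for the bridge).
- **Height:** the top of the wing dropped by about 3.5 mm, from 122.5 to 119 mm. That fits the 4.4 mm drop into the detent, within the camera error of about 2 mm.
- **Release:** the gripper is open and about 0.15 m away, and the wrist force is near zero.
- **Yellow and green wings:** I never went near them. In the last top picture they look unchanged, but I did not measure their angles.

One estimate was slightly off: the arm was pushed about 2.5 mm along y when it gripped. I shifted the command to match, and the force stayed under about 11 N. No check failed.

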